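# Flip the date container's leaf over to the other half

## Robot

A 7-joint arm with a two-finger parallel gripper is mounted at the origin on the work surface. World frame = base frame: x ahead of the robot, y to its left, z up, the work surface at z = 0. Lengths are in m, angles in rad, forces in N, time in s.
With the tool pointing down it reaches from about 0.425 to 0.925 m from the base axis. Payload 6.8 kg.
Tool frame: the origin (TCP) lies at the very end of the fingers, on their centre line; the grasp point (between the pads) lies 19 mm behind it; z points along the fingers, y is the line along which they close (so a half turn about z gives the same grasp; the last joint's range is limited). The gripper opens to 85 mm and grips with 20 to 120 N. Pads are 22 mm wide; open, the fingers measure 114 mm over their backs; the gripper's body (76 mm by 85 mm) begins 54 mm behind the grasp point. The pads swing forward as they close: fully open they stand 13 mm farther back than shut.
Start: joints at [1.167, 0.477, 0.022, 1.555, -0.011, 1.109, -0.083], TCP at [0.197, -0.646, 0.231] pointing down, gripper open.
Joint ranges: [-2.96, 2.96], [-0.34, 2.1], [-1.41, 1.46], [0.24, 2.44], [-1.37, 4.51], [0.17, 1.92], [-2.96, 2.96]. Speed limits (rad/s): [2.39, 2.39, 3.14, 3.14, 3.14, 3.14, 3.14].

## Interface

Orientations are given as a unit quaternion [w, x, y, z].
In Python, from station import bot gives the robot as it stands.
- The arm moves only by the tool apply_moves, never from a script. Its argument "deltas" is a list of rows, each a list of 3 entries, a list of its own where there are three numbers: the closure, from 0 (fully open) to 1 (shut), then the shift along the tool's x, y, z in units of 0.2 m (1.0 is 0.2 m), then the turn about the tool's z in units of 2 pi rad (1.0 is 2 pi rad). A call has 1 to 12 rows; each row is the pose to reach, as a shift and turn from the pose commanded when the call began, along the tool's axes at that moment, turning the shorter way round; what a row does not reach only later rows make up. A row lasts 1/10 s, in which the tool goes at most 50 mm and 8.59 degrees, less where a joint would pass 70% of its speed; a pose out of reach is approached as far as the arm can. A call with a number of a shift or a turn outside -1 to 1 is refused whole. A call with a gripper value outside its range is refused whole. The fingers move at their own pace and stop on an object; "squeeze" is the grip in N (left out, the last holds). Time passes only in rows, so rows that repeat a pose let the fingers close. It gives the time, the measured TCP pose, the force, the opening and the grip force at its end, in the units of the state.
- bot.get_obs(): the state, without advancing time (a new reading comes with each control period).
- bot.read_camera(name): name is "scene" or "top"; returns a dict with "color" (384x512x3 uint8, red, green, blue), "intrinsics" (3x3 intrinsics, pixels), "k1" (the pictures are not rectified: a ray, as slopes to the right and down, at radius r is drawn at 1 + k1 r^2 times it, then the intrinsics apply), "pose" (4x4, takes a point from camera to world coordinates). Camera axes: x right, y down, z forward; pixel columns grow to the right and rows downward; lengths in m; the calibration is good to about 2 mm. A picture is of the moment at which its call begins. There is no depth.
- bot.hand_in(): hands the job in; it is judged then, once.
Trained networks look in a picture, given as the dict that the camera call returned (one of the last four; its "shot" number tells which), for a name from the list of things; names that differ only in an ending like _2 or _b are one class to them, and where a whole thing is asked for, a point or a joint stands for the part that bears it (a point fixed in the world has none). Each returns a list of dicts, best first, with "confidence" (0 to 1); they miss things now and then, are a little off and sometimes report something else, mostly with a low value. They report only what shows in the picture. A call takes as long as a camera call.
- bot.look_for(picture, target): "point" ([x, y, z] in m, in world coordinates, good to about 4 mm: the middle of the surface that is visible of it).
The state is a dict: "t": time; "q": joint angles; "joint_vel": joint speeds; "joint_torque": joint torques, N m; "eef_pos": TCP position; "tool_rot": TCP orientation; "contact_force": force on the tool from outside, world axes, zero at the start; "torque": the same for the moment, N m; "gripper_width": opening from 0.0 (shut) to 1.0 (fully open); "grasp_force": force on a finger pad.
Only numpy, scipy, OpenCV 4.12 (cv2) and the standard library are available. Lean on these libraries where they do the work, as an engineer would, in place of code of your own. Each camera call takes 0.05 s, during which the arm holds its last target. There are 200 camera calls.

## Task

Flip the white leaf of the grey date container over its spine with a fingertip, so that the half it covers now stands open and the leaf lies flat over the other half; then leave it and move clear. Push it over gently: do not pinch the leaf, do not fling or slam it, do not lift, tip or shove the container, and leave the shakers, the tin and the dish as they stand.

Things in the scene. Friction and masses are not known exactly. Their poses are not given: they have to be found in the camera images.
- date_box: Loose grey plastic container, 140 (x) by 120 (y) by 70 mm high, 0.8 kg, standing on the shelf, open on top, split by a middle wall into two halves full of dates. Origin: centre of its underside. Its x axis points from the half that the leaf covers at first (the first half, on the robot's right, -y, side) to the other half; its y axis runs along the spine; z is up.
- spine (a point): Middle of the leaf's hinge axis, over the middle wall, 72 mm above the container's underside; axes as the container's. The leaf turns about the y axis through this point.
- lip (a point): Middle of the leaf's free edge, 96 mm from the spine axis, half-way through its thickness. The leaf is a flat rigid plate 4 mm thick, 108 mm wide along the spine, 0.07 kg; white, its outer 26 mm (the lip) orange; the lip stands out 26 mm past the container's wall with free space under it, on either side. The axes turn with the leaf: x points from the free edge to the spine, y along the spine.
- leaf (a joint): Angle of the leaf in rad: 0 = lying flat over the first half, pi/2 = upright, pi = lying flat over the other half (its stop). It starts flat or slightly ajar (up to 0.25). The hinge is stiff (about 0.06 N m of friction), so the leaf stays at any angle where it is left; about 1 N at the lip turns it.
- shaker_a: Clear acrylic shaker with red spice and a steel cap, 45 mm across, 95 mm high, loose; origin at the centre of its underside, z up. Leave alone.
- shaker_b: The same with yellow spice. Leave alone.
- tin: Round copper-tone aluminium tin, 71 mm across, 72 mm high, loose; origin at the centre of its underside, z up. Leave alone.
- dish: White porcelain dish, 104 mm across, 30 mm high, with a steel clip on its rim, loose; origin at the centre of its underside, z up. Leave alone.

How it is judged:
On the way:
1. the leaf passes upright (value of joint leaf above 1.6 rad).
At the end, for the whole second after the job is handed in: The leaf lies at rest flat over the other half (within 0.1 rad of its stop); the container stands flat and at rest within 40 mm of where it was; shakers, tin and dish stand upright within 30 mm of where they were (value of joint leaf above 3.04 rad and velocity of joint leaf between -0.05 and 0.05 rad/s and distance of date_box from where it was at the start of the episode below 0.04 m and angle between date_box's own z axis and vertical below 0.05 rad and linear speed of date_box below 0.02 m/s and distance of each of shaker_a, shaker_b, tin, dish from where it was at the start of the episode below 0.03 m and angle between each of shaker_a, shaker_b, tin, dish's own z axis and vertical below 0.1 rad); the robot touches nothing.
It fails at once if a shaker, the tin or the dish is knocked, shoved or lifted (moved more than 30 mm, or tipped more than 0.5 rad) (distance of any of shaker_a, shaker_b, tin, dish from where it was at the start of the episode above 0.03 m or angle between any of shaker_a, shaker_b, tin, dish's own z axis and vertical above 0.5 rad).
It fails at once if the date container is lifted or tipped (more than 12 mm or 0.15 rad) (height (world z) of date_box above 0.012 m or angle between date_box's own z axis and vertical above 0.15 rad).
It fails at once if the date container is shoved more than 40 mm (distance of date_box from where it was at the start of the episode above 0.04 m).
It fails at once if the leaf is pinched or pressed hard (more than 25 N between fingers and leaf) (contact force between the fingers and leaf above 25 N).
It fails at once if the leaf is flung or slammed (faster than 6 rad/s) (velocity of joint leaf above 6 rad/s).
It also fails if it takes over 48 s, if anything falls off the work surface, if the arm or the gripper's body presses on something with over 40 N, if the wrist force passes 120 N, or if a joint passes its speed limit or range.

## Working session

There is one attempt and no reset: what is moved stays moved. The work goes in short steps, Python scripts to look and compute and a tool call to move; the robot and the scene stay as the last step left them, time stands still between calls to the robot, and variables do not carry over. Pictures are saved under pics/ and viewed, at most 10 in all, crops included, and the job is handed in when it is done.

Besides the shell and the picture viewer there is one more tool, called after "Call:" by a JSON object that holds its "fn" and its "kwargs", one argument or row to a line. apply_moves: Moves the arm, as the interface text tells. Its arguments: {"type":"object","properties":{"deltas":{"type":"array","items":{"type":"array"}},"squeeze":{"type":"number"}},"required":["deltas"]}

```bash
mkdir -p pics; ls
python3 - <<'E'
from station import bot
import cv2,numpy as np
o=bot.get_obs();print({k:np.round(v,3).tolist() for k,v in o.items()})
ims=[]
for c in("scene","top"):
    p=bot.read_camera(c);print(c,np.round(p["intrinsics"],1).tolist(),p["k1"],np.round(p["pose"],3).tolist())
    cv2.imwrite(f"pics/{c}0.png",cv2.cvtColor(p["color"],cv2.COLOR_RGB2BGR))
    for t in("date_box","leaf","lip","spine","shaker_a","tin","dish"):
        print(t,[(np.round(d["point"],3).tolist(),round(d["confidence"],2)) for d in bot.look_for(p,t)][:3])
E
```

```text
pics
{'t': 0.0, 'q': [1.167, 0.478, 0.022, 1.556, -0.012, 1.109, -0.083], 'joint_vel': [0.0, -0.001, 0.0, -0.0, -0.0, -0.001, 0.0], 'joint_torque': [0.0, -59.643, 1.608, -28.119, 0.012, 0.009, -0.0], 'eef_pos': [0.197, -0.645, 0.23], 'tool_rot': [-0.001, 0.989, 0.147, -0.0], 'contact_force': [-0.529, -0.049, -0.363], 'torque': [-0.041, 0.016, 0.031], 'grasp_force': 0.0, 'gripper_width': 1.002}
scene [[450.2, 0.0, 260.2], [0.0, 450.2, 191.0], [0.0, 0.0, 1.0]] 0.05621157661033587 [[0.665, 0.56, -0.495, 0.943], [0.747, -0.505, 0.432, -0.273], [-0.008, -0.657, -0.754, 0.716], [0.0, 0.0, 0.0, 1.0]]
date_box [([0.535, 0.082, 0.066], 0.85)]
leaf [([0.562, 0.109, 0.077], 0.66)]
lip [([0.56, 0.11, 0.076], 0.76)]
spine [([0.537, 0.085, 0.066], 0.81)]
shaker_a [([0.565, 0.242, 0.068], 0.92), ([0.424, 0.214, 0.067], 0.59)]
tin []
dish [([0.329, 0.146, 0.017], 0.61), ([0.379, 0.002, 0.068], 0.56), ([0.535, 0.084, 0.067], 0.44)]
top [[351.9, 0.0, 253.3], [0.0, 351.9, 193.4], [0.0, 0.0, 1.0]] -0.0783072993190472 [[-0.029, -0.993, 0.118, 0.47], [-0.999, 0.032, 0.03, 0.079], [-0.034, -0.117, -0.993, 0.736], [0.0, 0.0, 0.0, 1.0]]
date_box [([0.532, 0.106, 0.071], 0.73)]
leaf [([0.562, 0.112, 0.076], 0.65)]
lip [([0.563, 0.112, 0.078], 0.97)]
spine [([0.526, 0.104, 0.077], 0.7)]
shaker_a [([0.551, 0.244, 0.096], 0.84), ([0.413, 0.215, 0.096], 0.56), ([0.356, 0.015, 0.076], 0.48)]
tin [([0.359, 0.008, 0.075], 0.87)]
dish [([0.336, 0.139, 0.014], 0.71)]
```

View pics/scene0.png

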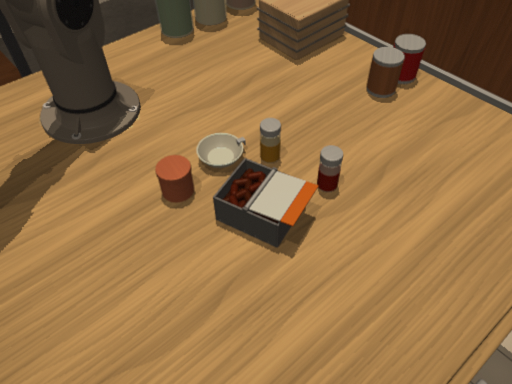

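View pics/top0.png

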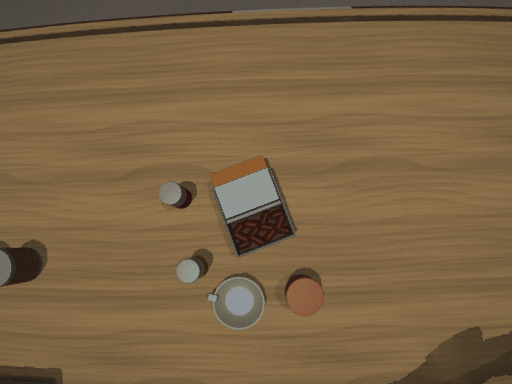

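The container sits with the leaf over its far (+x) half: in the top view the orange lip runs from about (210,170) to (265,157), with the open dates nearer the robot at (260,230). The dish (240,302), the tin (305,296) and the shakers (173,195) and (189,271) stand on the robot's side and to the left. Next I'll fit the pose from the orange quad's corners.

```bash
cat > h.py <<'E'
import cv2,numpy as np
from scipy.optimize import least_squares
from station import bot
def proj(p,P):
    T=np.linalg.inv(p["pose"]);c=P@T[:3,:3].T+T[:3,3];s=c[:,:2]/c[:,2:]
    s=s*(1+p["k1"]*(s**2).sum(1,keepdims=True));K=p["intrinsics"]
    return s*[K[0,0],K[1,1]]+[K[0,2],K[1,2]]
def model(v,a,b,z):  # point: a mm out along leaf from spine, b along spine, z normal to leaf
    x,y,yaw,th=v[:4];ex=np.array([np.cos(yaw),np.sin(yaw),0]);ey=np.array([-np.sin(yaw),np.cos(yaw),0]);ez=np.array([0,0,1.])
    u=-ex*np.cos(th)+ez*np.sin(th);n=ez*np.cos(th)+ex*np.sin(th)
    return np.array([x,y,0.072])+u*a+ey*b+n*z
def quad(p):
    h=cv2.cvtColor(p["color"],cv2.COLOR_RGB2HSV)
    m=cv2.inRange(h,(5,190,140),(16,255,255));n,l,s,c=cv2.connectedComponentsWithStats(m)
    i=1+np.argmax(s[1:,4]);pts=np.argwhere(l==i)[:,::-1].astype(np.float32)
    return pts,s[i]
E
python3 - <<'E'
from h import *
ps=[bot.read_camera(c) for c in("scene","top")]
qs=[]
for p in ps:
    pts,s=quad(p);r=cv2.minAreaRect(pts);hull=cv2.convexHull(pts.astype(np.int32))
    e=0.5
    while True:
        q=cv2.approxPolyDP(hull,e,True)
        if len(q)<=4:break
        e+=.25
    print(s,np.round(cv2.boxPoints(r)).tolist(),q[:,0].tolist());qs.append(q[:,0].astype(float))
from itertools import permutations
ab=[(.07,-.054),(.07,.054),(.096,.054),(.096,-.054)]
def res(v):
    out=[]
    for p,q in zip(ps,qs):
        P=proj(p,np.array([model(v,a,b,.002) for a,b in ab]))
        # nearest-assignment
        best=min((P[list(k)]-q for k in permutations(range(4))),key=lambda d:(d**2).sum());out.append(best.ravel())
    return np.concatenate(out)
for yaw in(2.9,-2.9,):
    f=least_squares(res,[.53,.1,yaw,.1],x_scale=[.01,.01,.1,.1],diff_step=1e-5);print(f.x,f.cost,np.round(f.fun,1))
v=f.x
print("lip",model(v,.096,0,0),"corners",[model(v,a,b,0).round(3).tolist() for a,b in ab])
for p in ps: print(proj(p,np.array([model(v,0,b,0) for b in(-.054,.054)])).round(0).tolist())
E
```

```text
[281 182  37  44 594] [[281.0, 220.0], [307.0, 179.0], [318.0, 186.0], [291.0, 227.0]] [[317, 185], [292, 225], [282, 221], [305, 183]]Traceback (most recent call last):
  File "<stdin>", line 5, in <module>
  File "h.py", line 15, in quad
    i=1+np.argmax(s[1:,4]);pts=np.argwhere(l==i)[:,::-1].astype(np.float32)
        ~~~~~~~~~^^^^^^^^^
    return _wrapfunc(a, 'argmax', axis=axis, out=out, **kwds)
    return bound(*args, **kwds)
ValueError: attempt to get argmax of an empty sequence
```

```bash
cat > fit.py <<'E'
from h import *
from itertools import permutations
ab=[(.07,-.054),(.07,.054),(.096,.054),(.096,-.054)]
ps=[bot.read_camera(c) for c in("scene","top")]
h=cv2.cvtColor(ps[1]["color"],cv2.COLOR_RGB2HSV);print(h[168,240],h[140,240],h[296,305])
qs=[]
def qd(p):
    h=cv2.cvtColor(p["color"],cv2.COLOR_RGB2HSV).astype(int)
    m=((h[...,0]<15)&(h[...,1]>195)&(h[...,2]>110)).astype(np.uint8)
    n,l,s,c=cv2.connectedComponentsWithStats(m);i=1+np.argmax(s[1:,4])
    pts=np.argwhere(l==i)[:,::-1].astype(np.int32);return cv2.minAreaRect(pts),s[i],cv2.convexHull(pts)
for p in ps:
    r,s,hull=qd(p);e=.5
    while len(q:=cv2.approxPolyDP(hull,e,True))>4:e+=.25
    b=cv2.boxPoints(r);print(s,b.round().tolist(),q[:,0].tolist());qs.append(b if p is ps[1] else q[:,0].astype(float))
def res(v):
    out=[]
    for p,q in zip(ps,qs):
        P=proj(p,np.array([model(v,a,b,.002) for a,b in ab]))
        out.append(min((P[list(k)]-q for k in permutations(range(4))),key=lambda d:(d**2).sum()).ravel())
    return np.concatenate(out)
for yaw in(2.9,-2.9):
    f=least_squares(res,[.53,.1,yaw,.1],x_scale=[.01,.01,.1,.1],diff_step=1e-5);print(f.x,f.cost,np.round(f.fun,1))
    v=f.x
    print("lip",model(v,.096,0,0),"corners",[model(v,a,b,0).round(3).tolist() for a,b in ab])
    for p in ps: print(proj(p,np.array([model(v,0,b,0) for b in(-.054,.054)])).round(0).tolist())
E
python3 fit.py
```

```text
[ 14 171 142] [ 17 118 140] [ 12 135 140]
[281 182  37  44 603] [[280.0, 221.0], [308.0, 178.0], [319.0, 186.0], [291.0, 228.0]] [[317, 184], [293, 225], [281, 221], [306, 182]]Traceback (most recent call last):
  File "fit.py", line 13, in <module>
    r,s,hull=qd(p);e=.5
             ~~^^^
  File "fit.py", line 10, in qd
    n,l,s,c=cv2.connectedComponentsWithStats(m);i=1+np.argmax(s[1:,4])
                                                    ~~~~~~~~~^^^^^^^^^
    return _wrapfunc(a, 'argmax', axis=axis, out=out, **kwds)
    return bound(*args, **kwds)
ValueError: attempt to get argmax of an empty sequence
```

```bash
sed -i 's/>195)/>150)/' fit.py; python3 fit.py
```

```text
[ 14 169 142] [ 17 118 138] [ 13 136 139]
[155 155  36  26 724] [[155.0, 155.0], [190.0, 155.0], [190.0, 180.0], [155.0, 180.0]] [[190, 163], [177, 179], [155, 171], [169, 155]]
[210 155  56  31 624] [[209.0, 174.0], [261.0, 155.0], [266.0, 167.0], [213.0, 187.0]] [[265, 165], [213, 185], [210, 174], [260, 155]]
[0.53134246 0.05811761 3.53110794 1.82737166] 15711.669497341625 [61.8 -6.  45.9 18.8 63.3 15.6 79.2 -9.3 43.1 47.6 48.7 41.5 47.7 31.2
 39.5 38.5]
lip [0.50880546 0.04886643 0.16485741] corners [[0.494, 0.101, 0.14], [0.535, 0.001, 0.14], [0.529, -0.001, 0.165], [0.488, 0.099, 0.165]]
[[262.0, 185.0], [235.0, 226.0]]
[[249.0, 214.0], [301.0, 190.0]]
[ 0.53134489  0.05811872 -2.75208062  1.8274048 ] 15711.66950094567 [61.8 -6.  45.9 18.8 63.3 15.6 79.2 -9.3 43.1 47.6 48.7 41.5 47.7 31.2
 39.5 38.5]
lip [0.50880502 0.04886644 0.16485661] corners [[0.494, 0.101, 0.14], [0.535, 0.001, 0.14], [0.529, -0.001, 0.165], [0.488, 0.099, 0.165]]
[[262.0, 185.0], [235.0, 226.0]]
[[249.0, 214.0], [301.0, 190.0]]
```

```bash
sed -i 's/>150)/>(195 if p is ps[0] else 150))/' fit.py; python3 fit.py
```

```text
[ 14 177 141] [ 17 117 139] [ 13 136 139]
[281 182  37  44 604] [[280.0, 221.0], [308.0, 178.0], [319.0, 185.0], [291.0, 228.0]] [[317, 184], [293, 225], [281, 221], [306, 182]]
[210 155  57  31 623] [[209.0, 174.0], [262.0, 154.0], [266.0, 167.0], [214.0, 187.0]] [[266, 166], [213, 185], [210, 174], [260, 155]]
[0.51556821 0.09939223 3.48788198 0.05808006] 3.250903490855536 [ 1.   1.1  0.2  0.5 -1.1 -0.6 -0.5 -1.2 -0.3  0.1 -0.2 -0.7  0.2 -0.3
 -0.   0.5]
lip [0.60571725 0.13192063 0.07757255] corners [[0.563, 0.174, 0.076], [0.6, 0.072, 0.076], [0.624, 0.081, 0.078], [0.587, 0.183, 0.078]]
[[273.0, 171.0], [246.0, 208.0]]
[[227.0, 222.0], [280.0, 201.0]]
[ 0.5155682   0.09939226 -2.79530365  0.05808004] 3.25090349081169 [ 1.   1.1  0.2  0.5 -1.1 -0.6 -0.5 -1.2 -0.3  0.1 -0.2 -0.7  0.2 -0.3
 -0.   0.5]
lip [0.60571725 0.13192062 0.07757255] corners [[0.563, 0.174, 0.076], [0.6, 0.072, 0.076], [0.624, 0.081, 0.078], [0.587, 0.183, 0.078]]
[[273.0, 171.0], [246.0, 208.0]]
[[227.0, 222.0], [280.0, 201.0]]
```

The fit is good: spine at (0.516, 0.099), lip pointing 20° left of +x, leaf about 0.06 rad ajar. Next I'll close the fingers and travel to a point outside the lip.

Call:
{"fn": "apply_moves", "kwargs": {
  "deltas": [
    [1,[0.2,-0.18,0],-0.008],
    [1,[0.4,-0.37,0],-0.008],
    [1,[0.6,-0.56,0],-0.008],
    [1,[0.82,-0.78,0],-0.008],
    [1,[0.82,-0.78,0],-0.008],
    [1,[0.82,-0.78,0],-0.008]
  ],
  "squeeze": 20
}}

```text
t: 1.8
eef_pos: [0.3113, -0.4447, 0.2316]
tool_rot: [-0.0, 0.984, 0.176, 0.001]
contact_force: [0.2, -1.7, 0.3]
gripper_width: 0.007
grasp_force: 0.0
```

Call:
{"fn": "apply_moves", "kwargs": {
  "deltas": [
    [1,[0.2,-0.18,0],0],
    [1,[0.4,-0.37,0],0],
    [1,[0.6,-0.56,0],0],
    [1,[0.82,-0.78,0],0],
    [1,[0.82,-0.78,0],0],
    [1,[0.82,-0.78,0],0]
  ]
}}

```text
t: 2.4
eef_pos: [0.4116, -0.2431, 0.2317]
tool_rot: [-0.0, 0.985, 0.175, 0.001]
contact_force: [0.6, -0.8, -0.6]
gripper_width: 0.0
grasp_force: 0.0
```

Call:
{"fn": "apply_moves", "kwargs": {
  "deltas": [
    [1,[0.2,-0.18,0],0],
    [1,[0.4,-0.37,0],0],
    [1,[0.6,-0.56,0],0],
    [1,[0.82,-0.78,0],0],
    [1,[0.82,-0.78,0],0],
    [1,[0.82,-0.78,0],0]
  ]
}}

```text
t: 3.0
eef_pos: [0.5128, -0.041, 0.2315]
tool_rot: [-0.001, 0.985, 0.175, 0.001]
contact_force: [-0.0, -0.8, -0.0]
gripper_width: -0.003
grasp_force: 0.0
```

```bash
cat > rel.py <<'E'
from station import bot
import numpy as np
from scipy.spatial.transform import Rotation as R
S=np.array([.5156,.0994,.072]);a=3.4879-np.pi;u=np.array([np.cos(a),np.sin(a),0]);e=np.array([u[1],-u[0],0])
o=bot.get_obs();d=o["eef_pos"]-S;w=o["tool_rot"];M=R.from_quat([*w[1:],w[0]]).as_matrix()
f=o["contact_force"]
print("t %.2f r %.4f s %.4f z %.4f"%(o["t"],d@u,d@e,o["eef_pos"][2]),"toolx off deg %.2f"%np.degrees(np.arctan2(M[:,0]@e,M[:,0]@u)),"F r %.2f s %.2f z %.2f"%(f@u,f@e,f[2]),"width %.2f"%o["gripper_width"])
E
python3 rel.py
```

```text
t 3.00 r -0.0503 s 0.1311 z 0.2315 toolx off deg -0.26 F r -0.29 s 0.78 z -0.02 width -0.00
```

Call:
{"fn": "apply_moves", "kwargs": {
  "deltas": [
    [1,[0.2,-0.14,0],0],
    [1,[0.4,-0.28,0],0],
    [1,[0.6,-0.42,0],0],
    [1,[0.8,-0.56,0],0],
    [1,[0.94,-0.655,0],0],
    [1,[0.94,-0.655,0],0],
    [1,[0.94,-0.655,0],0]
  ]
}}

```text
t: 3.7
eef_pos: [0.6439, 0.1408, 0.2305]
tool_rot: [0.001, 0.985, 0.171, -0.001]
contact_force: [-0.0, -0.3, 0.1]
gripper_width: 0.002
grasp_force: 0.0
```

Call:
{"fn": "apply_moves", "kwargs": {
  "deltas": [
    [1,[0,0,0.2],0],
    [1,[0,0,0.4],0],
    [1,[0,0,0.6],0],
    [1,[0,0,0.75],0],
    [1,[0,0,0.86],0],
    [1,[0,0,0.86],0],
    [1,[0,0,0.86],0]
  ]
}}

```text
t: 4.4
eef_pos: [0.6437, 0.1406, 0.0598]
tool_rot: [0.001, 0.985, 0.171, -0.0]
contact_force: [-0.0, 0.7, -0.6]
gripper_width: 0.004
grasp_force: 0.0
```

```bash
python3 rel.py; python3 -c "
from h import *
p=bot.read_camera('scene');cv2.imwrite('pics/s1.png',cv2.resize(cv2.cvtColor(p['color'],cv2.COLOR_RGB2BGR)[70:290,170:430],None,fx=2.6,fy=2.6))"
```

```text
t 4.40 r 0.1344 s 0.0047 z 0.0598 toolx off deg 0.16 F r 0.21 s -0.71 z -0.59 width 0.00
```

View pics/s1.png

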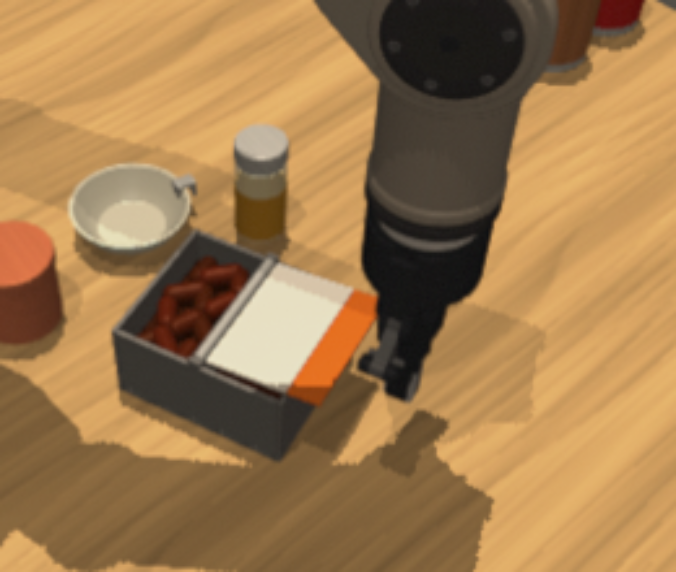

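The closed fingertips hang just outside the orange lip, at about (400,385) in the crop, and everything else stands untouched. I'll edge in until there is contact.

Call:
{"fn": "apply_moves", "kwargs": {
  "deltas": [
    [1,[-0.05,0,0],0],
    [1,[-0.1,0,0],0],
    [1,[-0.12,0,0],0],
    [1,[-0.13,0,0],0],
    [1,[-0.14,0,0],0],
    [1,[-0.145,0,0],0],
    [1,[-0.15,0,0],0],
    [1,[-0.15,0,0],0]
  ]
}}

```text
t: 5.25
eef_pos: [0.6167, 0.1336, 0.0599]
tool_rot: [-0.0, 0.985, 0.172, 0.002]
contact_force: [5.9, 1.9, 0.2]
gripper_width: 0.002
grasp_force: 2.6
```

```bash
python3 rel.py;python3 rel.py
```

```text
t 5.25 r 0.1067 s 0.0021 z 0.0599 toolx off deg 0.01 F r 6.21 s 0.27 z 0.17 width 0.00
t 5.25 r 0.1067 s 0.0021 z 0.0599 toolx off deg 0.01 F r 6.21 s 0.27 z 0.17 width 0.00
```

Call:
{"fn": "apply_moves", "kwargs": {
  "deltas": [
    [1,[0,0,-0.01],0],
    [1,[0,0,-0.02],0],
    [1,[0,0,-0.03],0],
    [1,[0,0,-0.04],0],
    [1,[0,0,-0.05],0],
    [1,[0,0,-0.06],0]
  ]
}}

```text
t: 5.85
eef_pos: [0.6151, 0.133, 0.0715]
tool_rot: [-0.0, 0.985, 0.172, -0.0]
contact_force: [4.0, 2.2, -0.5]
gripper_width: -0.002
grasp_force: 2.1
```

```bash
python3 rel.py; python3 fit.py | tail -4
```

```text
t 5.85 r 0.1050 s 0.0021 z 0.0715 toolx off deg 0.01 F r 4.48 s -0.74 z -0.53 width -0.00
[20 56 96] [18 59 99] [20 57 90]
[280 200  22  21 251] [[280.0, 217.0], [292.0, 198.0], [302.0, 205.0], [290.0, 223.0]] [[301, 204], [292, 220], [280, 217], [291, 200]]Traceback (most recent call last):
  File "fit.py", line 13, in <module>
    r,s,hull=qd(p);e=.5
             ~~^^^
  File "fit.py", line 10, in qd
    n,l,s,c=cv2.connectedComponentsWithStats(m);i=1+np.argmax(s[1:,4])
                                                    ~~~~~~~~~^^^^^^^^^
    return _wrapfunc(a, 'argmax', axis=axis, out=out, **kwds)
    return bound(*args, **kwds)
ValueError: attempt to get argmax of an empty sequence
```

Call:
{"fn": "apply_moves", "kwargs": {
  "deltas": [
    [1,[-0.007,0,-0.026],0],
    [1,[-0.015,0,-0.053],0],
    [1,[-0.023,0,-0.076],0],
    [1,[-0.032,0,-0.1],0],
    [1,[-0.043,0,-0.12],0],
    [1,[-0.053,0,-0.142],0],
    [1,[-0.053,0,-0.142],0]
  ]
}}

```text
t: 6.65
eef_pos: [0.6048, 0.1293, 0.1004]
tool_rot: [0.0, 0.985, 0.172, 0.0]
contact_force: [3.1, 2.0, 2.0]
gripper_width: 0.001
grasp_force: 1.8
```

```bash
python3 rel.py; python3 -c "
from h import *
p=bot.read_camera('scene');cv2.imwrite('pics/s2.png',cv2.resize(cv2.cvtColor(p['color'],cv2.COLOR_RGB2BGR)[70:290,170:430],None,fx=2.6,fy=2.6))"
```

```text
t 6.65 r 0.0941 s 0.0021 z 0.1004 toolx off deg 0.01 F r 3.64 s -0.81 z 2.05 width 0.00
```

View pics/s2.png

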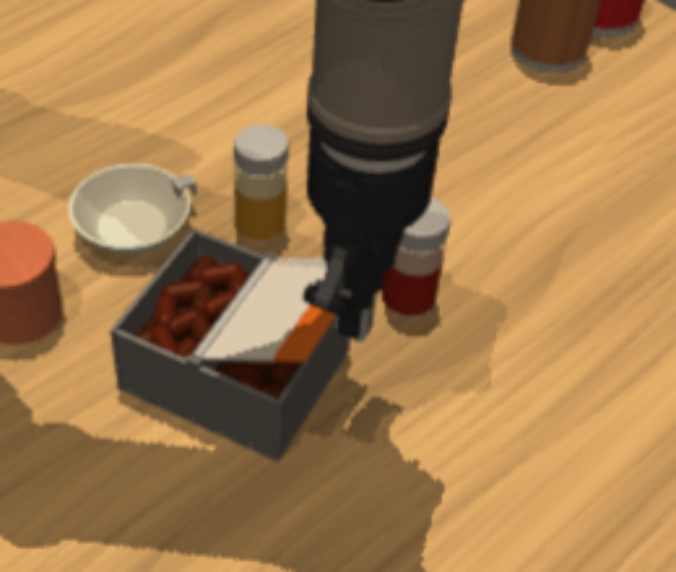

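The leaf has lifted to about 0.5 rad, with its edge resting on the finger at about (330,310). The container and the other things have not moved, so I'll keep following the arc.

Call:
{"fn": "apply_moves", "kwargs": {
  "deltas": [
    [1,[-0.012,0,-0.025],0],
    [1,[-0.025,0,-0.045],0],
    [1,[-0.04,0,-0.065],0],
    [1,[-0.054,0,-0.085],0],
    [1,[-0.07,0,-0.1],0],
    [1,[-0.087,0,-0.118],0],
    [1,[-0.105,0,-0.134],0],
    [1,[-0.123,0,-0.15],0],
    [1,[-0.142,0,-0.164],0],
    [1,[-0.162,0,-0.178],0],
    [1,[-0.183,0,-0.19],0],
    [1,[-0.204,0,-0.2],0]
  ]
}}

```text
t: 7.9
eef_pos: [0.5663, 0.1152, 0.1398]
tool_rot: [0.0, 0.985, 0.172, -0.0]
contact_force: [0.6, 1.0, 0.7]
gripper_width: -0.004
grasp_force: 0.5
```

```bash
python3 rel.py
```

```text
t 7.90 r 0.0530 s 0.0024 z 0.1398 toolx off deg 0.02 F r 0.87 s -0.79 z 0.69 width -0.00
```

Call:
{"fn": "apply_moves", "kwargs": {
  "deltas": [
    [1,[-0.035,0,0],0],
    [1,[-0.073,0,0],0],
    [1,[-0.12,0,-0.006],0],
    [1,[-0.168,0,-0.011],0],
    [1,[-0.21,0,-0.011],0],
    [1,[-0.247,0,-0.01],0],
    [1,[-0.282,0,-0.004],0],
    [1,[-0.315,0,0.005],0],
    [1,[-0.348,0,0.018],0],
    [1,[-0.38,0,0.032],0],
    [1,[-0.38,0,0.032],0]
  ]
}}

```text
t: 9.0
eef_pos: [0.4939, 0.0891, 0.1326]
tool_rot: [0.0, 0.985, 0.172, -0.001]
contact_force: [-0.4, 0.3, -0.4]
gripper_width: -0.0
grasp_force: 0.0
```

```bash
python3 rel.py; python3 -c "
from h import *
p=bot.read_camera('scene');cv2.imwrite('pics/s3.png',cv2.resize(cv2.cvtColor(p['color'],cv2.COLOR_RGB2BGR)[70:290,170:430],None,fx=2.6,fy=2.6))"
```

```text
t 9.00 r -0.0239 s 0.0023 z 0.1326 toolx off deg 0.02 F r -0.32 s -0.41 z -0.39 width -0.00
```

View pics/s3.png

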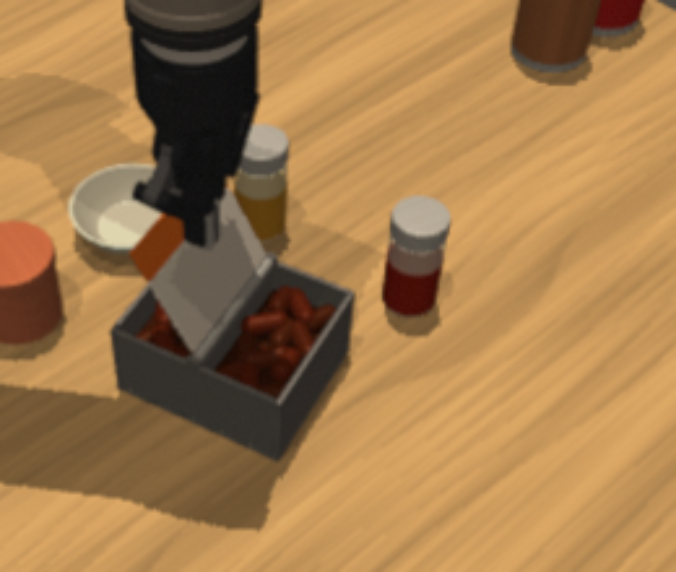

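The leaf is past upright at about 2.1 rad. The finger is on its face at about (205,235), and the container and the other things are still in place. Next I'll lower it to the stop.

Call:
{"fn": "apply_moves", "kwargs": {
  "deltas": [
    [1,[-0.03,0,0.018],0],
    [1,[-0.058,0,0.04],0],
    [1,[-0.084,0,0.063],0],
    [1,[-0.107,0,0.09],0],
    [1,[-0.127,0,0.118],0],
    [1,[-0.144,0,0.149],0],
    [1,[-0.159,0,0.18],0],
    [1,[-0.17,0,0.214],0],
    [1,[-0.177,0,0.245],0],
    [1,[-0.179,0,0.262],0],
    [1,[-0.179,0,0.275],0],
    [1,[-0.179,0,0.28],0]
  ]
}}

```text
t: 10.25
eef_pos: [0.4616, 0.0776, 0.077]
tool_rot: [-0.0, 0.985, 0.172, -0.0]
contact_force: [0.2, -0.4, 1.0]
gripper_width: 0.0
grasp_force: 0.2
```

```bash
python3 rel.py
```

```text
t 10.25 r -0.0582 s 0.0022 z 0.0770 toolx off deg 0.01 F r 0.10 s 0.45 z 0.99 width 0.00
```

Press down the last few millimetres in small steps.

Call:
{"fn": "apply_moves", "kwargs": {
  "deltas": [
    [1,[0,0,0.005],0],
    [1,[0,0,0.01],0],
    [1,[0,0,0.014],0],
    [1,[0,0,0.017],0],
    [1,[0,0,0.02],0],
    [1,[0,0,0.02],0]
  ]
}}

```text
t: 10.85
eef_pos: [0.4618, 0.0776, 0.074]
tool_rot: [0.0, 0.985, 0.172, 0.0]
contact_force: [-2.3, -0.4, 9.5]
gripper_width: 0.002
grasp_force: 4.4
```

```bash
python3 rel.py
```

```text
t 10.85 r -0.0580 s 0.0022 z 0.0740 toolx off deg 0.02 F r -2.33 s -0.38 z 9.54 width 0.00
```

The leaf is on its stop: 9.5 N with the tip at z = 0.074. Now I'll lift off and back away.

Call:
{"fn": "apply_moves", "kwargs": {
  "deltas": [
    [1,[0,0,-0.01],0],
    [1,[0,0,-0.03],0],
    [1,[0,0,-0.15],0],
    [1,[0,0,-0.35],0],
    [1,[0,0,-0.55],0],
    [1,[0,0,-0.75],0],
    [1,[0,0,-0.85],0],
    [1,[0,0,-0.85],0]
  ]
}}

```text
t: 11.65
eef_pos: [0.4635, 0.0781, 0.2467]
tool_rot: [0.0, 0.985, 0.172, 0.003]
contact_force: [1.1, -0.6, -0.1]
gripper_width: 0.001
grasp_force: 0.0
```

Call:
{"fn": "apply_moves", "kwargs": {
  "deltas": [
    [1,[0.15,0.15,0],0],
    [1,[0.3,0.3,0],0],
    [1,[0.45,0.45,0],0],
    [1,[0.6,0.6,0],0],
    [1,[0.75,0.75,0],0],
    [1,[0.9,0.9,0],0],
    [1,[0.9,0.9,0],0],
    [1,[0.9,0.9,0],0]
  ]
}}

```text
t: 12.45
eef_pos: [0.6916, -0.0311, 0.241]
tool_rot: [-0.001, 0.985, 0.172, -0.002]
contact_force: [-0.4, 0.6, 1.2]
gripper_width: 0.002
grasp_force: 0.0
```

```bash
python3 rel.py; sed -i 's/,.1\],x_scale/,3.1],x_scale/; s/b,.002)/b,-.002)/' fit.py; python3 fit.py; python3 -c "
from h import *
p=bot.read_camera('scene');cv2.imwrite('pics/s4.png',cv2.resize(cv2.cvtColor(p['color'],cv2.COLOR_RGB2BGR)[70:290,130:430],None,fx=2.6,fy=2.6))"
```

```text
t 12.45 r 0.1213 s 0.1825 z 0.2410 toolx off deg 0.07 F r -0.14 s -0.72 z 1.18 width 0.00
[ 18 117 124] [ 17 118 134] [ 13 137 151]
[203 155  39  38 462] [[202.0, 188.0], [233.0, 151.0], [241.0, 158.0], [210.0, 194.0]] [[241, 158], [212, 192], [203, 188], [232, 155]]
[241 238  57  33 764] [[240.0, 258.0], [293.0, 237.0], [298.0, 250.0], [245.0, 271.0]] [[297, 247], [245, 270], [241, 260], [292, 238]]
[0.51287268 0.09985614 3.47375267 3.17368956] 3.9637577840672966 [ 1.3 -0.1  1.   1.2 -1.4  0.5 -0.6 -1.1 -0.1  0.   0.   0.2  0.1  0.3
 -0.2  0.1]
lip [0.42216676 0.06856803 0.06891923] corners [[0.429, 0.128, 0.07], [0.464, 0.026, 0.07], [0.44, 0.018, 0.069], [0.405, 0.12, 0.069]]
[[273.0, 170.0], [245.0, 207.0]]
[[227.0, 223.0], [280.0, 202.0]]
[ 0.51287269  0.0998561  -2.80943312  3.1736896 ] 3.963757784013643 [ 1.3 -0.1  1.   1.2 -1.4  0.5 -0.6 -1.1 -0.1  0.   0.   0.2  0.1  0.3
 -0.2  0.1]
lip [0.42216676 0.06856804 0.06891922] corners [[0.429, 0.128, 0.07], [0.464, 0.026, 0.07], [0.44, 0.018, 0.069], [0.405, 0.12, 0.069]]
[[273.0, 170.0], [245.0, 207.0]]
[[227.0, 223.0], [280.0, 202.0]]
```

View pics/s4.png

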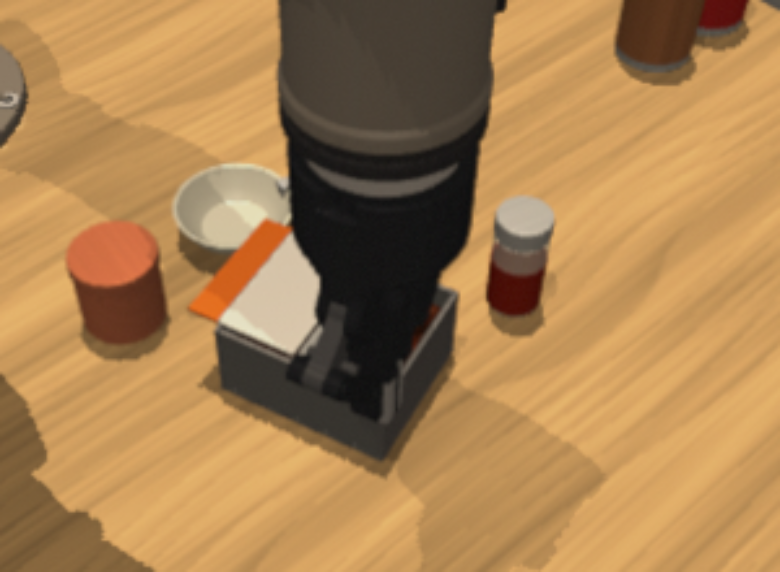

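The leaf lies flat over the other half (fit 3.17, i.e. on its stop) and the container moved about 3 mm at most. The shakers, tin and dish are in place, and the gripper, at about (360,390), hangs clear about 0.17 m above the container.

```bash
python3 -c "
from station import bot
print(bot.hand_in())"
```

```text
the job is handed in; nothing more can be done
None
```

I flipped the leaf over gently with a fingertip; before I handed the job in, it lay flat on its stop with the container moved about 3 mm, the shakers, tin and dish in place, and the robot clear. No verdict came back.

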